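# Date-code the tea cartons and put them on display

### The arm

A 6-joint arm with a two-finger parallel gripper is mounted at the origin on the work surface. World frame = base frame: x ahead of the robot, y to its left, z up, the work surface at z = 0. Lengths are in m, angles in degrees, forces in N, time in s.
With the tool pointing down it reaches from about 0.4 to 0.825 m from the base axis. Payload 7 kg.
Tool frame: the origin (TCP) lies midway between the tips of the shut fingers; the grasp point (between the pads) lies 19 mm behind it; z points along the fingers, y is the line along which they close (so a half turn about z gives the same grasp; the last joint's range is limited). The gripper opens to 88 mm and grips with 3 to 60 N. Pads are 19 mm wide; open, the fingers measure 130 mm over their backs; the gripper's body (78 mm by 193 mm) begins 47 mm behind the grasp point.
Start: joints at [-50.758, 20.546, 0.682, 0, -70.136, -16.507], TCP at [0.261, -0.623, 0.201] pointing down, gripper open.
Joint ranges: [-176.03, 176.03], [-82.01, 121.73], [-58.28, 71.71], [-173.87, 95.51], [-174.79, -0.11], [-173.66, 173.66]. Speed limits (degrees/s): [136.94, 136.94, 172.46, 180, 180, 180].

### API

Orientations are given as a 3x3 rotation matrix whose columns are the frame's x, y, z axes.
In Python, from rig import robot gives the robot as it stands. Calls block until the motion is done:
- robot.goto(position, orientation): joint-space move of the TCP to a pose.
- robot.servo_line(position, ori=None, speed=0.15): straight line of the TCP; ori=None keeps the orientation; speed is the mean speed in m/s.
- robot.movej(angles): joint-space move.
- robot.move_gripper(opening): opening from 0.0 (shut) to 1.0 (fully open); the grip force is fixed at half the most; returns when the fingers have stopped.
- robot.dwell(seconds).
- robot.ik(position, orientation): joint angles nearest the present ones, or None.
- robot.grab_frame(name): name is "scene" or "top" or "wrist"; returns (picture, depth): 384x512x3 uint8, red, green, blue; 384x512 float32, m along the optical axis (not along the pixel's ray), 0 where there is no reading.
- robot.camera_info(name): a dict with "vfov" (degrees; the focal length in pixels is half the picture's height over the tangent of half this angle, whatever the lens; pixels are square), "cx", "cy" (the principal point, pixels), "view" (4x4, takes a point from world to camera coordinates); the wrist camera has in their place "T_tool_cam" (4x4, takes a point from camera to tool coordinates, whose origin is the TCP and whose axes are the flange's). Camera axes: x right, y down, z forward; pixel columns grow to the right and rows downward; lengths in m; the calibration is good to about 2 mm. A picture is of the moment at which its call begins: read the wrist's pose just before it. camera_info takes no time and is no camera call.
A pose or a line that the arm cannot do raises robot.Unreachable and nothing moves.
- robot.job_done(): hands the job in; it is judged then, once.
Readings, each from a call of its own:
- robot.read_t(): time.
- robot.read_qpos(): joint angles.
- robot.read_qvel(): joint speeds.
- robot.read_effort(): joint torques, N m.
- robot.read_position(): TCP position.
- robot.read_tcp_rot(): TCP orientation.
- robot.read_force(): force on the tool from outside, world axes, zero at the start.
- robot.read_ft_torque(): the same for the moment, N m.
- robot.read_grip_width(): opening from 0.0 (shut) to 1.0 (fully open).
- robot.read_finger_force(): force on a finger pad.
Only numpy, scipy, OpenCV 4.12 (cv2) and the standard library are available. Lean on these libraries where they do the work, as an engineer would, in place of code of your own. Each camera call takes 0.05 s, during which the arm holds its last target. There are 200 camera calls.

### The job

Stand all the tea cartons tall in the slots of the date coder's bed, each upright on one of its small narrow ends, then press the coder's treadle fully down to its stop, hold it there for about a second while they all stand there, and let it come back up. Then move every carton into the slots of the cardboard display tray, standing tall in the same way in a row like books, its big faces towards the tray's two short ends; leave the two jars alone.

Things in the scene. Friction and masses are not known exactly. Their poses are not given: they have to be found in the camera images.
- cartonA: flat cardboard tea carton, pale label on each big face, 120 mm long (own x), 64 mm wide (own y), 34 mm thick (own z), about 0.18 kg, both ends alike; origin at its CENTRE; at first it lies flat on the bench (own z up, origin 17 mm high), long axis within 20 degrees of world x; may be absent
- cartonB: flat cardboard tea carton, pale label on each big face, 120 mm long (own x), 64 mm wide (own y), 34 mm thick (own z), about 0.18 kg, both ends alike; origin at its CENTRE; at first it lies flat on the bench (own z up, origin 17 mm high), long axis within 20 degrees of world x; may be absent
- cartonC: flat cardboard tea carton, pale label on each big face, 120 mm long (own x), 64 mm wide (own y), 34 mm thick (own z), about 0.18 kg, both ends alike; origin at its CENTRE; at first it lies flat on the bench (own z up, origin 17 mm high), long axis within 20 degrees of world x; may be absent
- cartonD: flat cardboard tea carton, pale label on each big face, 120 mm long (own x), 64 mm wide (own y), 34 mm thick (own z), about 0.18 kg, both ends alike; origin at its CENTRE; at first it lies flat on the bench (own z up, origin 17 mm high), long axis within 20 degrees of world x; may be absent
- coder: fixed date coder; origin at bench height under its bed's centre, own x roughly away from the robot. Bed top 30 mm above the bench with 4 slots in a row along x (centres -78, -26, 26, 78 mm), each 46 mm between plates 6 thick, 40 wide (y), 80 high; side rails 76 mm apart, 45 high. Housing 75 high beyond x 135. Treadle at y 113 to 177; print carriage at y 69 to 87, 90 high, driven by it
- treadle (a joint): the coder's hinged spring treadle, rad: 0 = up (at rest), grows as it is pressed, 0.27 = down on its stop; a spring returns it; about 4 N on the pad starts it and 8 N brings it to the stop
- treadle_pad (a point): centre of the rubber pad on top of the treadle, near its free (near) end; the treadle is a steel plate 120 x 64 mm, hinged 90 mm beyond this point, 30 mm above the bench; at rest the pad is about 58 mm above the bench and goes down about 24 mm to the stop; press straight down
- tray: fixed open cardboard display tray, 234 mm (own x, roughly away from the robot) x 84 mm (own y), walls 4 mm thick, 49 mm high, floor 4 mm thick; origin at the centre of its underside. 4 slots in a row along x (centres -78, -26, 26, 78 mm), each 46 mm between cardboard plates 6 thick, 40 wide (y), up to 84 mm above the bench
- jar1: one of two jars with brass-coloured lids, 76 mm across, 90 mm high, on the coder's side; origin at the centre of its underside; to be left alone
- jar2: the other jar, alike, on the tray's side; to be left alone
Mind the look-alikes: they are no part of the job. What is shaped like the cartonA but red or turquoise is not meant.

How it is judged (in metres and radians):
On the way, in this order (a step that is already met when the one before it is completed fails the run):
1. all cartons present stand upright on the coder's bed ((angle between cartonA's own x axis and vertical below 0.12 rad or angle between cartonA's own x axis and vertical above 3.0216 rad) and x of cartonA in the frame of coder between -0.095 and 0.095 m and y of cartonA in the frame of coder between -0.025 and 0.025 m and z of cartonA in the frame of coder between 0.082 and 0.098 m and linear speed of each of cartonA, cartonB, cartonC, cartonD below 0.05 m/s and (angle between cartonB's own x axis and vertical below 0.12 rad or angle between cartonB's own x axis and vertical above 3.0216 rad) and x of cartonB in the frame of coder between -0.095 and 0.095 m and y of cartonB in the frame of coder between -0.025 and 0.025 m and z of cartonB in the frame of coder between 0.082 and 0.098 m and (angle between cartonC's own x axis and vertical below 0.12 rad or angle between cartonC's own x axis and vertical above 3.0216 rad) and x of cartonC in the frame of coder between -0.095 and 0.095 m and y of cartonC in the frame of coder between -0.025 and 0.025 m and z of cartonC in the frame of coder between 0.082 and 0.098 m and (angle between cartonD's own x axis and vertical below 0.12 rad or angle between cartonD's own x axis and vertical above 3.0216 rad) and x of cartonD in the frame of coder between -0.095 and 0.095 m and y of cartonD in the frame of coder between -0.025 and 0.025 m and z of cartonD in the frame of coder between 0.082 and 0.098 m), for 0.3 s.
2. the treadle is held down on its stop while they all stand on the bed (all of step 1 and value of joint treadle above 0.25 rad), for 0.5 s.
3. the treadle is let back up (value of joint treadle below 0.04 rad), for 0.2 s.
At the end, for the whole second after the job is handed in: Every carton present stands at rest on a small end on the tray's floor (long axis within 0.12 rad of vertical, height within 8 mm, centre within 95 mm along and 25 mm across the tray's centre), big faces within 0.3 rad of square to the tray's length; the treadle is up ((angle between cartonA's own x axis and vertical below 0.12 rad or angle between cartonA's own x axis and vertical above 3.0216 rad) and x of cartonA in the frame of tray between -0.095 and 0.095 m and y of cartonA in the frame of tray between -0.025 and 0.025 m and z of cartonA in the frame of tray between 0.056 and 0.072 m and linear speed of each of cartonA, cartonB, cartonC, cartonD below 0.05 m/s and angle between the z axis of each of cartonA, cartonB, cartonC, cartonD and the x axis of tray, either way round below 0.3 rad and (angle between cartonB's own x axis and vertical below 0.12 rad or angle between cartonB's own x axis and vertical above 3.0216 rad) and x of cartonB in the frame of tray between -0.095 and 0.095 m and y of cartonB in the frame of tray between -0.025 and 0.025 m and z of cartonB in the frame of tray between 0.056 and 0.072 m and (angle between cartonC's own x axis and vertical below 0.12 rad or angle between cartonC's own x axis and vertical above 3.0216 rad) and x of cartonC in the frame of tray between -0.095 and 0.095 m and y of cartonC in the frame of tray between -0.025 and 0.025 m and z of cartonC in the frame of tray between 0.056 and 0.072 m and (angle between cartonD's own x axis and vertical below 0.12 rad or angle between cartonD's own x axis and vertical above 3.0216 rad) and x of cartonD in the frame of tray between -0.095 and 0.095 m and y of cartonD in the frame of tray between -0.025 and 0.025 m and z of cartonD in the frame of tray between 0.056 and 0.072 m and value of joint treadle below 0.04 rad); the robot touches nothing.
It fails at once if the jar1 is moved more than 30 mm (distance of jar1 from where it was at the start of the episode above 0.03 m).
It fails at once if the jar2 is moved more than 30 mm (distance of jar2 from where it was at the start of the episode above 0.03 m).
Of cartonA, cartonB, cartonC, cartonD only 3 to 4 are there at a start; the rules pass over those that are not, and their reading is None.
At some moment in a run one of cartonA, cartonB, cartonC, cartonD may be knocked a few centimetres aside while the robot is not near it.
Once in a run the grip may slacken for a moment while it holds something.
It also fails if it takes over 210 s, if anything falls off the work surface, if the arm or the gripper's body presses on something with over 40 N, if the wrist force passes 120 N, or if a joint passes its speed limit or range.

## Working session

There is one attempt and no reset: what is moved stays moved. The work goes in short steps, each a Python script; the robot and the scene stay as the last script left them, time stands still between calls to the robot, and variables do not carry over. Pictures are saved under pics/ and viewed, at most 14 in all, crops included, and the job is handed in when it is done.

```bash
mkdir -p pics; ls; python3 - <<'E'
from rig import robot
import cv2,numpy as np
for n in("scene","top"):
    p,d=robot.grab_frame(n); np.savez(f"{n}.npz",p=p,d=d); cv2.imwrite(f"pics/{n}0.png",p[:,:,::-1])
    i=robot.camera_info(n); print(n,i['vfov'],i['cx'],i['cy'],np.round(i['view'],4).tolist(),(d>0).mean())
i=robot.camera_info("wrist"); print({k:(np.round(v,4).tolist()) for k,v in i.items()})
print(robot.read_tcp_rot().round(3) if hasattr(robot.read_tcp_rot(),'round') else robot.read_tcp_rot(), robot.read_t())
E
```

```text
pics
scene 51.70256607741918 256.5527233989021 194.19384754434094 [[0.0855, 0.9963, 0.0115, -0.0438], [0.7502, -0.0568, -0.6588, -0.3319], [-0.6556, 0.0649, -0.7523, 1.5059], [0.0, 0.0, 0.0, 1.0]] 0.9958750406901041
top 55.983778568248745 254.16216447850192 193.8700395567183 [[-0.0203, -0.9994, -0.0287, 0.0159], [-0.9912, 0.0238, -0.1302, 0.5224], [0.1308, 0.0258, -0.9911, 1.0812], [0.0, 0.0, 0.0, 1.0]] 0.9959360758463541
{'vfov': 63.1739, 'cx': 251.0825, 'cy': 196.0342, 'T_tool_cam': [[-0.0015, -0.9669, -0.2553, 0.068], [1.0, -0.0014, -0.0006, 0.0004], [0.0002, -0.2553, 0.9669, -0.1839], [0.0, 0.0, 0.0, 1.0]]}
[[-0.922 -0.386 -0.001]
 [-0.386  0.922  0.001]
 [ 0.     0.001 -1.   ]] 0.1
```

View pics/top0.png

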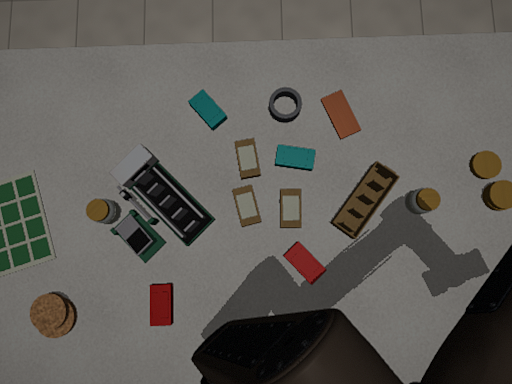

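View pics/scene0.png

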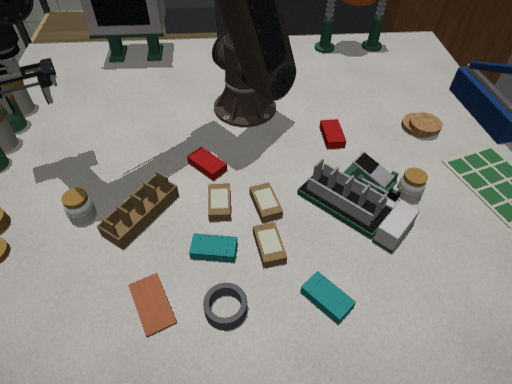

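The top view shows three cartons with pale labels, at about (248,158), (246,205) and (290,208). The coder bed is near (180,207), the treadle pad near (138,232) and the tray near (365,200). Both jars are to the outside, and the scene view shows the same three cartons. Next I measure from the depth points.

```bash
cat > h.py <<'E'
from rig import robot
import cv2,numpy as np
def cloud(n,fr=None,T=None):
    p,d=fr if fr is not None else robot.grab_frame(n); i=robot.camera_info(n)
    f=192/np.tan(np.radians(i['vfov']/2)); v,u=np.mgrid[:384,:512]
    X=np.stack([(u-i['cx'])/f*d,(v-i['cy'])/f*d,d],-1)
    M=np.linalg.inv(i['view']) if T is None else T@i['T_tool_cam']
    W=X@M[:3,:3].T+M[:3,3]; W[d==0]=np.nan
    return p,W
def rect(xy):
    (c,(w,h),a)=cv2.minAreaRect((xy*1000).astype(np.float32))
    if w<h: w,h,a=h,w,a+90
    return np.array(c)/1000,(w,h),(a+90)%180-90
def comps(m,lo):
    n,l,s,c=cv2.connectedComponentsWithStats(m.astype(np.uint8),connectivity=4)
    return [(l==k,s[k],c[k]) for k in range(1,n) if s[k][4]>=lo]
def cartons(fr=None,show=False,name="top"):
    p,W=cloud(name,fr); hsv=cv2.cvtColor(p,cv2.COLOR_RGB2HSV)
    m=(W[...,2]>.022)&(W[...,2]<.046)&(hsv[...,0]>8)&(hsv[...,0]<35)&(hsv[...,1]>40)
    out=[]
    for k,s,c in comps(m,300):
        c2,sz,a=rect(W[k][:,:2]); out.append((c2,sz,a,np.median(W[k][:,2]),s[4],c))
    return out
E
python3 - <<'E'
from h import *
for n in("top","scene"):
    z=np.load(n+".npz"); fr=(z['p'],z['d'])
    print(n)
    for o in cartons(fr,name=n): print("carton?",[np.round(x,3) for x in o])
    p,W=cloud(n,fr); Z=W[...,2]; hsv=cv2.cvtColor(p,cv2.COLOR_RGB2HSV)
    reach=(np.hypot(W[...,0],W[...,1])<.95)&(W[...,0]>.2)
    for lo,hi in((.098,.125),(.078,.096),(.066,.09),(.044,.064)):
        print("band",lo,hi)
        for k,s,c in comps(reach&(Z>lo)&(Z<hi),12):
            c2,sz,a=rect(W[k][:,:2])
            if sz[0]<280: print(np.round(c2,3),np.round(sz,0),round(a),'z',np.round(np.nanmedian(Z[k]),3),s[4],'px',c.round(),'hsv',np.median(hsv[k],0))
E
```

```text
top
carton? [array([0.639, 0.024]), array([118.631,  62.713]), np.float64(8.955), np.float64(0.035), np.int32(385), array([247.421, 158.143])]
carton? [array([ 0.504, -0.738]), array([86.974, 67.082]), np.float64(-5.414), np.float64(0.04), np.int32(626), array([500.141, 193.946])]
carton? [array([0.49 , 0.029]), array([119.681,  63.056]), np.float64(13.444), np.float64(0.035), np.int32(403), array([246.476, 205.092])]
carton? [array([ 0.478, -0.108]), array([119.274,  61.733]), np.float64(-1.446), np.float64(0.035), np.int32(401), array([291.055, 208.007])]
carton? [array([0.181, 0.627]), array([114.108, 111.717]), np.float64(38.847), np.float64(0.041), np.int32(1203), array([ 49.268, 311.451])]
band 0.098 0.125
[0.576 0.334] [39.  7.] -46 z 0.109 49 px [141. 175.] hsv [150.   8.  72.]
[0.539 0.298] [40.  7.] -47 z 0.11 52 px [153. 187.] hsv [150.    8.   67.5]
[0.501 0.261] [40.  6.] -46 z 0.11 46 px [165. 200.] hsv [150.   8.  86.]
[0.464 0.226] [40.  6.] -45 z 0.111 42 px [177. 212.] hsv [150.    7.   92.5]
[0.427 0.189] [39.  7.] -46 z 0.11 40 px [190. 225.] hsv [150.    7.   92.
[... 9232 characters left out ...]
115.  61.]
[ 0.581 -0.4  ] [44.  8.] 50 z 0.054 48 px [111. 230.] hsv [ 18. 115.  60.]
[0.665 0.331] [60.  9.] 47 z 0.054 113 px [386. 237.] hsv [ 6. 11. 93.]
[ 0.766 -0.098] [15.  9.] -62 z 0.045 16 px [225. 284.] hsv [120.    7.5 101. ]
[ 0.78  -0.073] [17.  9.] 39 z 0.045 20 px [236. 288.] hsv [116.5   5.  101. ]
[ 0.811 -0.058] [25.  9.] -4 z 0.045 30 px [243. 300.] hsv [120.    6.5 101. ]
[ 0.809 -0.145] [20. 10.] 1 z 0.045 22 px [206. 302.] hsv [120.   8. 101.]
[ 0.838 -0.137] [22. 13.] 40 z 0.045 31 px [209. 313.] hsv [120.   6. 101.]
[ 0.849 -0.081] [10.  6.] -59 z 0.045 12 px [234. 316.] hsv [110.   6. 101.]
[ 0.854 -0.118] [21. 14.] 64 z 0.045 40 px [218. 319.] hsv [120.   5. 101.]
```

Everything agrees with the sizes given: plates at 52 mm pitch, tray 235x84, cartons 119x63, heights 34/84/110. Coder centre is (0.502, 0.261) at 44.1°, and tray centre is (0.4985, -0.3345) at -38.1°. Next I check IK for the pinch-and-tip grasp options.

```bash
cat >> h.py <<'E'
COD=np.array([.502,.261]),44.1; TRAY=np.array([.4985,-.3345]),-38.1
S=.030; GZ=.025
def hv(deg): return np.array([np.cos(np.radians(deg)),np.sin(np.radians(deg)),0])
ZW=np.array([0,0,1.])
def ori(t,y):
    y=y/np.linalg.norm(y); return np.stack([np.cross(y,t),y,t],1)
def pick(c,deg,opt,a,flip=1,s=S):
    """opt=+1: place pointing outward. returns TCP, R ; gripped s mm from centre towards the top end e"""
    e=hv(deg)*opt; r=np.radians(a); t=-np.sin(r)*e-np.cos(r)*ZW
    R=ori(t,flip*np.cross(ZW,e)); g=np.r_[c,GZ]+s*e
    return g+.019*t,R
def place(dev,slot,opt,a,base,flip=1,s=S):
    c,deg=dev; e=hv(deg)*opt; r=np.radians(a); t=np.cos(r)*e-np.sin(r)*ZW
    R=ori(t,flip*np.cross(ZW,e)); ctr=np.r_[c,0]+slot*hv(deg)
    off=GZ-.017 # grasp height over carton mid-plane -> towards -e' when stood
    g=ctr-off*e+ZW*(base+.06+s)
    return g+.019*t,R
E
python3 - <<'E'
from h import *
C=[((.640,.023),9.1),((.4905,.028),13.3),((.4795,-.1085),-.9)]
for opt in(1,-1):
  for a in(35,45,50):
    for flip in(1,-1):
      r=[]
      for c,d in C:
        p,R=pick(np.array(c),d,opt,a,flip); r+=[all(robot.ik(p+h*ZW,R) is not None for h in(0,.1))]
      for dev,b in((COD,.03),(TRAY,.004)):
        for s in(-.078,-.026,.026,.078):
          p,R=place(dev,s,opt,a,b,flip); r+=[all(robot.ik(p+h*ZW,R) is not None for h in(0,.13))]
      print(opt,a,flip,np.array(r).astype(int))
E
```

```text
1 35 1 [1 1 1 0 0 0 0 0 0 0 0]
1 35 -1 [1 1 1 0 0 0 0 0 0 0 0]
1 45 1 [1 1 1 0 0 0 0 0 0 0 0]
1 45 -1 [1 1 1 0 0 0 0 0 0 0 0]
1 50 1 [1 1 1 0 0 0 0 0 0 0 0]
1 50 -1 [1 1 1 0 0 0 0 0 0 0 0]
-1 35 1 [0 0 0 1 1 1 1 1 1 1 1]
-1 35 -1 [0 0 0 1 1 1 1 1 1 1 1]
-1 45 1 [0 0 0 1 1 1 1 1 1 1 1]
-1 45 -1 [0 0 0 1 1 1 1 1 1 1 1]
-1 50 1 [0 0 0 1 1 1 1 1 1 1 1]
-1 50 -1 [0 0 0 1 1 1 1 1 1 1 1]
```

```bash
python3 - <<'E'
from h import *
# max outward tilt (deg) vs azimuth 0: TCP at radius r, height z
for az in(-40,0,45):
  e=hv(az)
  for z in(.03,.12,.25):
    row=[]
    for r in(.4,.45,.5,.55,.6,.65,.7,.75):
      ok=[]
      for b in range(-75,91,5):
        q=np.radians(b); t=np.sin(q)*e-np.cos(q)*ZW
        j=[robot.ik(r*e+z*ZW,ori(t,f*np.cross(ZW,e))) for f in(1,-1)]
        if any(x is not None for x in j): ok.append(b)
      row.append((min(ok),max(ok)) if ok else None)
    print(az,z,row)
e=hv(0)
for b in(-45,-20,0,10,20):
  q=np.radians(b); t=np.sin(q)*e-np.cos(q)*ZW
  for f in(1,-1): print(b,f,robot.ik(.55*e+.2*ZW,ori(t,f*np.cross(ZW,e))))
E
```

```text
-40 0.03 [(-75, 45), (-75, 90), (-75, 90), (-75, 90), (-75, 90), (-75, 90), (-60, 90), (-45, 90)]
-40 0.12 [(-75, 15), (-75, 60), (-75, 60), (-75, 60), (-75, 65), (-75, 90), (-60, 90), (-45, 90)]
-40 0.25 [(-75, 30), (-75, 75), (-75, 80), (-75, 75), (-75, 80), (-70, 85), (-50, 90), (-35, 90)]
0 0.03 [(-75, 45), (-75, 90), (-75, 90), (-75, 90), (-75, 90), (-75, 90), (-60, 90), (-45, 90)]
0 0.12 [(-75, 15), (-75, 60), (-75, 60), (-75, 60), (-75, 65), (-75, 90), (-60, 90), (-45, 90)]Traceback (most recent call last):
  File "<stdin>", line 11, in <module>
ValueError: time passes only in moves, steps and waits
```

```bash
python3 - <<'E'
from h import *
e=hv(0)
for z in(.03,.13,.25):
  for r in(.45,.55,.65,.75):
    s=''
    for b in range(-60,91,10):
        q=np.radians(b); t=np.sin(q)*e-np.cos(q)*ZW
        j=robot.ik(r*e+z*ZW,ori(t,-np.cross(ZW,e))); s+='.' if j is None else '#'
    print(z,r,s)
  robot.dwell(.02)
for b in(-45,0,10,20,30,60,80):
  q=np.radians(b); t=np.sin(q)*e-np.cos(q)*ZW
  for f in(1,-1):
    j=robot.ik(.6*e+.25*ZW,ori(t,f*np.cross(ZW,e))); print(b,f,None if j is None else np.round(j,0))
E
```

```text
0.03 0.45 ########.......#
0.03 0.55 ########...#...#
0.03 0.65 #########..#####
0.03 0.75 ..#######..#####
0.13 0.45 #########...#...
0.13 0.55 #########...#...
0.13 0.65 #########...##.#
0.13 0.75 ..########..####
0.25 0.45 ##############..
0.25 0.55 ##########...#..
0.25 0.65 ##########...##.
0.25 0.75 ...#######...###
-45 1 [  12.   43.   35.  -11. -126. -105.]
-45 -1 [  12.   43.   35.  -11. -126.   75.]
0 1 [  19.   12.   -5.    0.  -73. -109.]
0 -1 [ 19.  12.  -5.   0. -73.  71.]
10 1 [  21.    5.  -15.    4.  -60. -113.]
10 -1 [ 21.   5. -15.   4. -60.  67.]
20 1 [  24.   -1.  -27.   11.  -46. -121.]
20 -1 [ 24.  -1. -27.  11. -46.  59.]
30 1 [  26.   -7.  -41.   26.  -30. -135.]
30 -1 [ 26.  -7. -41.  26. -30.  45.]
60 1 None
60 -1 None
80 1 [ -40.    6.  -56. -133.  -60.   70.]
80 -1 [ -40.    6.  -56. -133.  -60. -110.]
```

```bash
python3 - <<'E'
from h import *
for P in((.45,.10),(.5,.15),(.42,-.2),(.5,-.2)):
  for a in(45,55):
    s=''
    for phi in range(-180,180,20):
      e=hv(phi); q=np.radians(a); t=np.cos(q)*e-np.sin(q)*ZW
      n=0
      for z in(.095,.16):
        j=robot.ik(np.r_[P,z]+.019*t,ori(t,np.cross(ZW,e))); n+=j is not None
      s+='.-#'[n]
    print(P,a,s)
    robot.dwell(.02)
C=[((.640,.023),9.1),((.4905,.028),13.3),((.4795,-.1085),-.9)]
for a in(45,55,60,65,70,75):
  print(a,[robot.ik(*pick(np.array(c),d,1,a)) is not None for c,d in C],[[robot.ik(p+h*ZW,R) is not None for h in(0,.13)] for p,R in[place(COD,s,1,a,.03,1,.04) for s in(-.026,.026,.078)]])
  robot.dwell(.02)
E
```

```text
(0.45, 0.1) 45 #######....#######
(0.45, 0.1) 55 #######....#######
(0.5, 0.15) 45 #######-.-.#######
(0.5, 0.15) 55 #######-...#######
(0.42, -0.2) 45 #####....#########
(0.42, -0.2) 55 #####....#########
(0.5, -0.2) 45 #####-...#########
(0.5, -0.2) 55 ######...#########
45 [True, True, True] [[False, True], [False, False], [False, False]]
55 [True, True, True] [[False, True], [False, True], [False, True]]
60 [True, True, True] [[True, True], [True, True], [True, True]]
65 [True, True, True] [[True, True], [True, True], [True, True]]
70 [True, True, True] [[True, True], [True, True], [True, True]]
75 [True, True, True] [[True, True], [True, True], [True, True]]
```

Picking with the tool tilted 60° inward and placing 30° outward is reachable for all three cartons, and the gripper body clears neighbours. I fill the far slot first. Carton 3 has a turquoise block behind it, so I'll shift it first. Starting with the far carton.

```bash
cat >> h.py <<'E'
A=60; S=.04
def bestflip(f,up):
    """choose half-turn whose joints are nearest the present ones"""
    q0=np.array(robot.read_qpos()); best=None
    for fl in(1,-1):
        p,R=f(fl); j=robot.ik(p+up*ZW,R)
        if j is not None and robot.ik(p,R) is not None:
            c=np.abs(np.array(j)-q0).max()
            if best is None or c<best[0]: best=(c,fl)
    return best
def chooseflip(c,deg,slot):
    # flip for which last-joint travel stays small over pick and place
    out=[]
    for fl in(1,-1):
        p,R=pick(c,deg,1,A,fl,S); P,Q=place(COD,slot,1,A,.03,fl,S)
        a=robot.ik(p,R); b=robot.ik(P+.13*ZW,Q)
        if a is not None and b is not None: out.append((max(abs(a[5]),abs(b[5])),fl,np.round(a),np.round(b)))
    return sorted(out,key=lambda o:o[0])[0]
def nearest(c0):
    o=[k for k in cartons() if 105<k[1][0]<130 and 52<k[1][1]<72]
    o=[k for k in o if np.hypot(*(k[0]-c0))<.09]; k=min(o,key=lambda k:np.hypot(*(k[0]-c0)))
    d=k[2]; return k[0]+np.array([.001,-.001]),d
def st(m=''): print(m,'t',round(robot.read_t(),1),'p',np.round(robot.read_position(),3),'w',round(robot.read_grip_width()*88,1),'F',np.round(robot.read_force(),1),'ff',np.round(robot.read_finger_force(),1))
def pickup(c,deg,fl):
    p,R=pick(c,deg,1,A,fl,S)
    robot.move_gripper(1.0); robot.goto(p+.12*ZW,R); robot.servo_line(p,speed=.12); st('at')
    robot.move_gripper(0.0); st('grip'); robot.servo_line(p+.15*ZW,speed=.15); st('lift')
def snap(n,name):
    p,d=robot.grab_frame(n); cv2.imwrite(f"pics/{name}.png",p[:,:,::-1]); return p,d
E
python3 - <<'E'
from h import *
robot.goto([.5,-.05,.30],ori(-ZW,np.array([0,1.,0])) ) if 0 else None
c,d=nearest(np.array([.64,.023])); print(c,d)
o=chooseflip(c,d,.078); print(o)
pickup(c,d,o[1])
snap("scene","lift1")
E
```

```text
[0.63998474 0.02295219] 9.058022499084473
(np.float64(83.20274129367027), -1, array([  15.,   70.,   50.,   -7., -129.,   82.]), array([ 48.,  -1., -29.,   4., -32.,  83.]))
at t 4.6 p [0.663 0.026 0.02 ] w 88.2 F [-7.3  0.7 18.2] ff 0.0
grip t 5.1 p [0.663 0.026 0.02 ] w 63.0 F [-7.6  0.8 18.4] ff 30.0
lift t 6.3 p [0.663 0.027 0.164] w 63.3 F [-0.8  0.3 -3.6] ff 30.0
```

View pics/lift1.png

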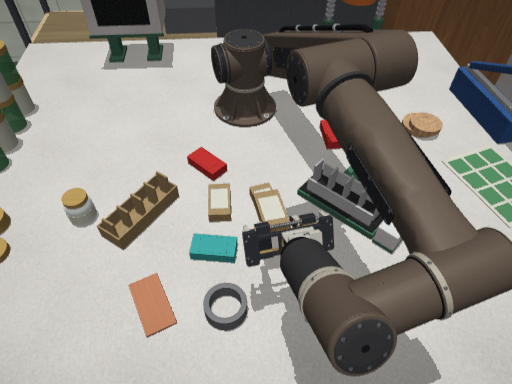

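The scene view shows carton 1 lifted in the gripper at about (290,235), with everything else undisturbed. The hand touched the bench at 18 N, so the grasp sits about 4.5 mm higher than planned. I correct for that and check the pose above the slot.

```bash
cat >> h.py <<'E'
def place2(dev,slot,base,fl,gz,s=S):
    p,R=place(dev,slot,1,A,base,fl,s); return p-(gz-GZ)*hv(dev[1]),R
def toplace(slot,fl,gz):
    P,Q=place2(COD,slot,.03,fl,gz)
    via=np.array([.50,.13,.30]); e=hv(30); robot.goto(via,ori(-ZW,fl*np.cross(ZW,e)))
    robot.goto(P+.13*ZW,Q); st('over'); return P,Q
def heldcheck(box=.16):
    p=robot.read_position(); R=np.array(robot.read_tcp_rot()); g=p-.019*R[:,2]
    for n in("scene","top"):
        im,W=cloud(n); hsv=cv2.cvtColor(im,cv2.COLOR_RGB2HSV)
        m=(np.linalg.norm(W-g,axis=-1)<box)&(hsv[...,0]>8)&(hsv[...,0]<35)&(hsv[...,1]>45)&(W[...,2]>.115)
        k=comps(m,30)
        for q,s,c in sorted(k,key=lambda z:-z[1][4])[:2]:
            w=W[q]; mu=w.mean(0); u,sv,vt=np.linalg.svd(w-mu,full_matrices=False)
            print(n,s[4],'px',c.round(),'mean',mu.round(3),'zr',np.nanpercentile(w[:,2],[1,99]).round(3),'ax',vt[0].round(2),'nrm',vt[2].round(2),'rms',round(sv[2]/len(w)**.5,4))
E
python3 - <<'E'
from h import *
P,Q=toplace(.078,-1,.0295); print(P); heldcheck(); snap("scene","over1")
E
```

```text
over t 8.4 p [0.556 0.313 0.242] w 63.9 F [ 0.3  0.1 -0.8] ff 30.0
[0.55585947 0.31319346 0.11354552]
scene 791 px [383. 163.] mean [0.574 0.302 0.237] zr [0.16  0.278] ax [ 0.18 -0.19 -0.96] nrm [-0.76 -0.65 -0.02] rms 0.0104
scene 65 px [379. 116.] mean [0.539 0.273 0.357] zr [0.331 0.373] ax [ 0.73 -0.66  0.16] nrm [-0.68 -0.71  0.19] rms 0.0014
top 115 px [122. 166.] mean [0.566 0.322 0.28 ] zr [0.276 0.351] ax [-0.49  0.79 -0.37] nrm [-0.63 -0.62 -0.47] rms 0.0031
```

View pics/over1.png

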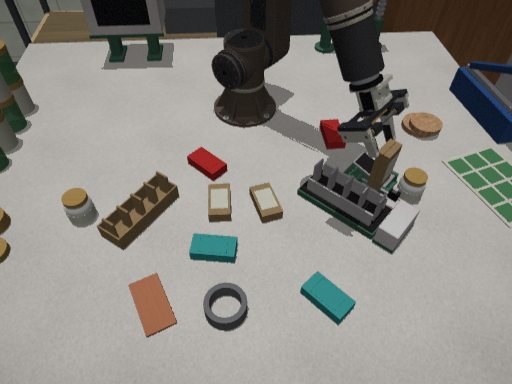

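The scene view shows carton 1 upright over the far slot, at about (383,163), spanning z 0.160 to 0.278 as expected. I check face tilt and position along the slot before lowering.

```bash
cat >> h.py <<'E'
def faces(dev,slot,lo,hi,box=.1):
    """scene view: far-face position (along e) and width extent (along y) in slices of height, in dev frame"""
    im,W=cloud("scene"); hsv=cv2.cvtColor(im,cv2.COLOR_RGB2HSV)
    e=hv(dev[1]); y=np.cross(ZW,e); D=W-np.r_[dev[0],0]; X=D@e; Y=D@y; Z=W[...,2]
    m=(abs(X-slot)<.05)&(abs(Y)<.06)&(Z>lo)&(Z<hi)&(hsv[...,0]>8)&(hsv[...,0]<35)&(hsv[...,1]>25)
    for a,b in zip(np.linspace(lo,hi,5)[:-1],np.linspace(lo,hi,5)[1:]):
        k=m&(Z>a)&(Z<b)&(abs(Y)<.022)
        kk=m&(Z>a)&(Z<b)
        if k.sum()>5: print(f"z {a:.3f}-{b:.3f} n{k.sum()} far face x {np.percentile(X[k],50)*1000:.1f} (10/90 {np.percentile(X[k],10)*1000:.1f} {np.percentile(X[k],90)*1000:.1f}) y {np.percentile(Y[kk],2)*1000:.1f}..{np.percentile(Y[kk],98)*1000:.1f}")
E
python3 - <<'E'
from h import *
faces(COD,.078,.165,.27)
E
```

```text
z 0.165-0.191 n31 far face x 94.3 (10/90 93.8 94.9) y -36.2..22.7
z 0.191-0.218 n11 far face x 94.9 (10/90 94.4 95.3) y -36.5..23.1
z 0.218-0.244 n11 far face x 95.4 (10/90 94.8 96.1) y -36.6..24.5
z 0.244-0.270 n27 far face x 95.2 (10/90 94.8 95.7) y -36.9..27.4
```

```bash
cat >> h.py <<'E'
def lower(P,Q,base,drop=.0,fmax=12,step=.006,start=.13,pre=.085):
    """down to pre fast, then in steps watching the vertical force"""
    f0=np.array(robot.read_force()); robot.servo_line(P+pre*ZW,Q,speed=.12); h=pre
    while h>0:
        h=max(h-step,0); robot.servo_line(P+h*ZW,Q,speed=.07)
        f=np.array(robot.read_force())-f0
        if np.linalg.norm(f)>fmax: print('contact h',round(h,3),f.round(1)); return h
    print('down',f.round(1)); return 0
def release(Q,up=.10):
    robot.move_gripper(1.0); p=np.array(robot.read_position())
    back=p-.0*Q[:,2]; robot.servo_line(back+up*ZW,Q,speed=.2); st('released')
E
python3 - <<'E'
from h import *
P,Q=place2(COD,.078,.03,-1,.0295); P=P+.003*np.cross(ZW,hv(COD[1]))+.001*ZW
h=lower(P,Q,.03); st('low')
if h<.012: release(Q); faces(COD,.078,.112,.148); 
E
```

```text
down [-2.2 -0.2  7.4]
low t 12.9 p [0.554 0.316 0.116] w 63.5 F [-1.7 -0.8  4.5] ff 30.0
released t 14.2 p [0.553 0.315 0.214] w 87.9 F [-0.5  0.9  0.2] ff 0.0
z 0.121-0.130 n9 far face x 95.1 (10/90 94.5 95.7) y -32.1..25.1
z 0.130-0.139 n9 far face x 95.0 (10/90 94.7 95.4) y -30.9..23.0
z 0.139-0.148 n57 far face x 83.4 (10/90 64.3 95.1) y -31.1..30.6
```

Carton 1 stands at x = 78 mm, y ≈ 0. Next is carton 2, with a higher grasp.

```bash
sed -i 's/GZ=.025/GZ=.0305/' h.py; cat >> h.py <<'E'
def job(c0,slot):
    c,d=nearest(np.array(c0)); print(c,d); o=chooseflip(c,d,slot); fl=o[1]; print(o)
    pickup(c,d,fl); P,Q=toplace(slot,fl,GZ); faces(COD,slot,.165,.27); return fl
def finish(slot,fl,dy=.003,dx=0):
    P,Q=place2(COD,slot,.03,fl,GZ); P=P+dy*np.cross(ZW,hv(COD[1]))+dx*hv(COD[1])+.001*ZW
    h=lower(P,Q,.03); st('low')
    if h<.012: release(Q); faces(COD,slot,.112,.148)
E
python3 - <<'E'
from h import *
robot.goto([.50,.10,.30],ori(-ZW,-np.cross(ZW,hv(20))))
fl=job((.4905,.028),.026)
if robot.read_grip_width()*88>58: finish(.026,fl)
E
```

```text
[0.49060275 0.02835486] 13.706046104431152
(np.float64(84.39642695525976), -1, array([  21.,   56.,   16.,   -6., -110.,   84.]), array([ 49.,  -7., -34.,   4., -32.,  82.]))
at t 17.5 p [0.514 0.034 0.022] w 88.2 F [-0.4 -0.4  0. ] ff 0.0
grip t 18.1 p [0.514 0.034 0.021] w 63.2 F [1.1 1.6 2.1] ff 30.0
lift t 19.2 p [0.513 0.034 0.17 ] w 63.3 F [-0.3 -0.4 -2.2] ff 30.0
over t 21.0 p [0.518 0.276 0.242] w 63.4 F [ 0.   0.4 -2.8] ff 30.0
z 0.165-0.191 n31 far face x 41.3 (10/90 40.7 41.9) y -36.2..22.8
z 0.191-0.218 n7 far face x 42.0 (10/90 41.8 42.8) y -36.0..25.9
z 0.218-0.244 n13 far face x 43.2 (10/90 42.1 43.9) y -36.3..23.2
z 0.244-0.270 n37 far face x 43.3 (10/90 42.6 43.7) y -37.4..29.5
down [-2.7 -0.7  9.9]
low t 25.3 p [0.517 0.28  0.117] w 63.3 F [-2.5 -0.7  7.9] ff 30.0
released t 26.6 p [0.515 0.278 0.214] w 87.9 F [-0.2 -0.5 -0.2] ff 0.0
z 0.121-0.130 n9 far face x 42.7 (10/90 42.5 43.4) y -30.8..27.9
z 0.130-0.139 n14 far face x 42.9 (10/90 42.3 43.3) y -32.0..27.9
z 0.139-0.148 n77 far face x 39.1 (10/90 15.3 68.8) y -31.2..34.4
```

Carton 2 is in. Carton 3 now: shift it clear of the turquoise block with a vertical grasp, then the same pick and place.

```bash
python3 - <<'E'
from h import *
robot.goto([.50,.05,.30],ori(-ZW,-np.cross(ZW,hv(10))))
c,d=nearest(np.array([.4795,-.1085])); print(c,d)
R=ori(-ZW,-np.cross(ZW,hv(d))); p=np.r_[c,.008]
robot.goto(p+.1*ZW,R); robot.servo_line(p,speed=.15); st('at'); robot.move_gripper(0.0)
robot.servo_line(p+.06*ZW); st('lift')
q=np.array([.485,.045,.009]); R2=ori(-ZW,-np.cross(ZW,hv(8)))
robot.goto(q+.05*ZW,R2); robot.servo_line(q,speed=.1); robot.move_gripper(1.0); robot.servo_line(q+.12*ZW,speed=.25); st('shifted')
robot.goto([.45,.2,.33],ori(-ZW,-np.cross(ZW,hv(20))))
for o in cartons(): print([np.round(x,3) for x in o][:4])
try:
    fl=job((.485,.045),-.026)
    if robot.read_grip_width()*88>58: finish(-.026,fl)
except Exception as ex: print('ERR',repr(ex))
snap("scene","three")
E
```

```text
[ 0.47820343 -0.10876091] -1.716583251953125
at t 29.4 p [ 0.479 -0.108  0.009] w 87.9 F [0.2 0.4 1.3] ff 0.0
lift t 31.4 p [ 0.478 -0.109  0.068] w 0.3 F [ 0.3  0.2 -0.2] ff 0.0
shifted t 34.8 p [0.485 0.045 0.129] w 88.2 F [-0.4 -0.5 -1.1] ff 0.0
[array([ 0.504, -0.738]), array([87.133, 66.845]), np.float64(-5.188), np.float64(0.04)]
[array([ 0.478, -0.107]), array([119.175,  63.017]), np.float64(-0.397), np.float64(0.035)]
[array([0.178, 0.627]), array([116.221, 110.956]), np.float64(25.012), np.float64(0.041)]
ERR ValueError('min() iterable argument is empty')
```

View pics/three.png

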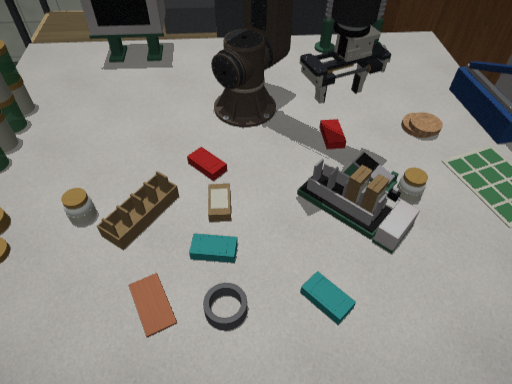

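The scene view shows cartons 1 and 2 standing in the coder, at about (358,180) and (375,190). Carton 3 is still at (219,202): the grip lost it on lifting, probably the slackening. I retry.

```bash
cat > c3.py <<'E'
from h import *
robot.goto([.50,.05,.30],ori(-ZW,-np.cross(ZW,hv(10))))
c,d=nearest(np.array([.4795,-.1085])); print(c,d)
R=ori(-ZW,-np.cross(ZW,hv(d))); p=np.r_[c,.008]
robot.goto(p+.1*ZW,R); robot.servo_line(p,speed=.15); robot.move_gripper(0.0); st('grip')
robot.servo_line(p+.06*ZW); st('lift')
if robot.read_grip_width()*88<58: raise SystemExit('missed')
q=np.array([.485,.045,.009]); R2=ori(-ZW,-np.cross(ZW,hv(8)))
robot.goto(q+.05*ZW,R2); robot.servo_line(q,speed=.1); robot.move_gripper(1.0); robot.servo_line(q+.12*ZW,speed=.25); st('shifted')
robot.goto([.45,.2,.33],ori(-ZW,-np.cross(ZW,hv(20))))
fl=job((.485,.045),-.026)
if robot.read_grip_width()*88>58: finish(-.026,fl)
E
python3 c3.py
```

```text
[ 0.47845773 -0.10813433] -0.4188079833984375
grip t 39.9 p [ 0.479 -0.108  0.008] w 0.3 F [-0.8 -0.6  6.1] ff 2.7
lift t 40.5 p [ 0.478 -0.108  0.068] w 0.5 F [-0.1  0.1 -1. ] ff 0.0missed
```

```bash
python3 - <<'E'
from h import *
p,d=robot.grab_frame("wrist"); q,_=robot.grab_frame("scene")
o=np.hstack([p,q[80:464,60:460] if 0 else cv2.resize(q[120:280,130:310],(288,256)) [:384]] ) if 0 else p
cv2.imwrite("pics/w3.png",np.hstack([cv2.resize(p,(400,300)),cv2.resize(q[130:280,120:320],(400,300))])[:,:,::-1]); print(np.round(robot.read_tcp_rot(),2))
E
```

```text
[[ 1.   -0.01 -0.  ]
 [-0.01 -1.    0.  ]
 [-0.   -0.   -1.  ]]
```

View pics/w3.png

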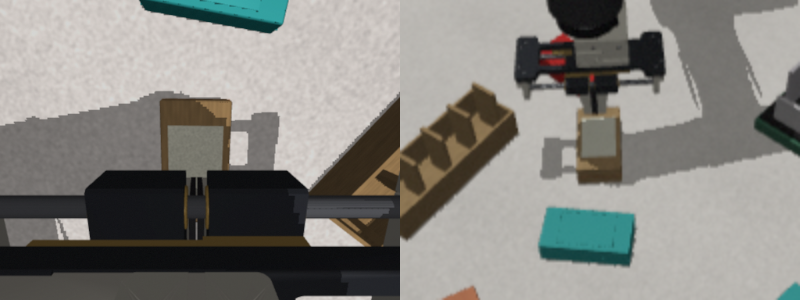

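The wrist view shows the shut fingers centred over carton 3, which has not moved (its far end is at about (195,100)). I close in steps to see what happens.

```bash
python3 - <<'E'
from h import *
robot.move_gripper(1.0); p=np.array(robot.read_position()); p[2]=.008
robot.servo_line(p,speed=.15); st('at')
ims=[]
for g in(.8,.7,.5):
    robot.move_gripper(g); st(g); q,_=robot.grab_frame("scene"); ims.append(cv2.resize(q[150:250,160:290],(390,300)))
    if robot.read_finger_force()<1 and robot.read_grip_width()<.65: break
q,_=robot.grab_frame("wrist"); ims.append(cv2.resize(q,(390,300)))
cv2.imwrite("pics/step.png",np.vstack([np.hstack(ims[:2]),np.hstack(ims[-2:])])[:,:,::-1])
E
```

```text
at t 42.6 p [ 0.479 -0.108  0.008] w 88.1 F [-0.6 -0.3  1.3] ff 0.0
0.8 t 43.1 p [ 0.479 -0.108  0.008] w 70.5 F [-0.2 -0.8 -0.3] ff 0.0
0.7 t 43.6 p [ 0.479 -0.108  0.008] w 61.7 F [-1.2  0.2  5.6] ff 2.4
0.5 t 44.2 p [ 0.479 -0.108  0.008] w 44.2 F [-0.5 -0.2  4.9] ff 2.7
```

View pics/step.png

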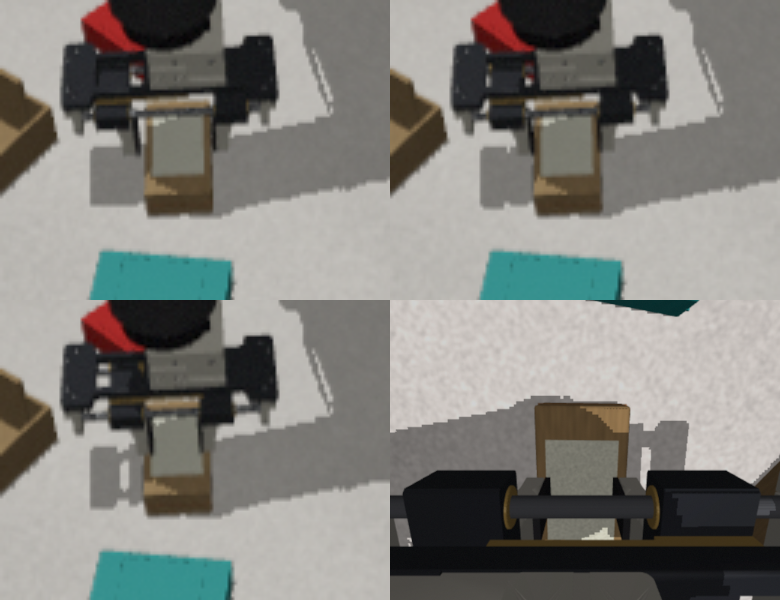

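```bash
python3 - <<'E'
from h import *
def tips(tag):
    im,W=cloud("scene"); hsv=cv2.cvtColor(im,cv2.COLOR_RGB2HSV)
    m=(abs(W[...,0]-.479)<.03)&(abs(W[...,1]+.108)<.06)&(W[...,2]>.005)&(W[...,2]<.12)
    r=np.round
    for ylo in np.arange(-.165,-.05,.01):
        k=m&(W[...,1]>ylo)&(W[...,1]<ylo+.01)
        if k.sum(): print(tag,r(ylo,3),k.sum(),'z pct',r(np.percentile(W[k][:,2],[2,25,50,75,98]),3),'x',r(np.median(W[k][:,0]),3))
tips('c')
robot.servo_line(np.array(robot.read_position())+[0,0,.05],speed=.1); st('up')
c,d=nearest(np.array([.4795,-.1085])); print(c,d)
p=np.array(robot.read_position())
for i in range(8):
    p[2]-=.006; robot.servo_line(p,speed=.05); st('dn')
    if robot.read_force()[2]>8: break
robot.servo_line(p+.06*ZW)
E
```

```text
c -0.165 2 z pct [0.12 0.12 0.12 0.12 0.12] x 0.481
c -0.155 11 z pct [0.012 0.05  0.061 0.068 0.11 ] x 0.492
c -0.145 48 z pct [0.03  0.038 0.05  0.067 0.092] x 0.491
c -0.135 70 z pct [0.03  0.032 0.034 0.041 0.102] x 0.487
c -0.125 45 z pct [0.028 0.032 0.033 0.034 0.046] x 0.481
c -0.115 60 z pct [0.031 0.032 0.033 0.035 0.117] x 0.489
c -0.105 57 z pct [0.03  0.032 0.034 0.035 0.116] x 0.477
c -0.095 52 z pct [0.031 0.033 0.035 0.037 0.115] x 0.49
c -0.085 45 z pct [0.03  0.036 0.046 0.059 0.073] x 0.492
c -0.075 12 z pct [0.036 0.048 0.06  0.069 0.074] x 0.491
c -0.055 2 z pct [0.116 0.117 0.117 0.117 0.118] x 0.508
up t 45.0 p [ 0.479 -0.108  0.058] w 44.0 F [-1.1  0.1  0.2] ff 0.0Traceback (most recent call last):
  File "<stdin>", line 11, in <module>
  File "h.py", line 61, in nearest
    o=[k for k in o if np.hypot(*(k[0]-c0))<.09]; k=min(o,key=lambda k:np.hypot(*(k[0]-c0)))
                                                    ~~~^^^^^^^^^^^^^^^^^^^^^^^^^^^^^^^^^^^^^
ValueError: min() iterable argument is empty
```

```bash
python3 - <<'E'
from h import *
p=np.array(robot.read_position()); p0=p.copy()
for i in range(14):
    p[2]-=.004; robot.servo_line(p,speed=.05); F=robot.read_force()[2]; print(round(p[2],3),round(robot.read_position()[2],4),round(F,1))
    if F>6: break
robot.servo_line(p0+.03*ZW)
# bare bench, same tool
b=np.array([.56,-.03,.05]); robot.goto(b,np.array(robot.read_tcp_rot()))
for i in range(14):
    b[2]-=.004; robot.servo_line(b,speed=.05); F=robot.read_force()[2]; print('bench',round(b[2],3),round(robot.read_position()[2],4),round(F,1))
    if F>6 or b[2]<.0: break
robot.servo_line(b+.15*ZW)
E
```

```text
0.054 0.0526 -0.5
0.05 0.0492 0.3
0.046 0.0453 -0.0
0.042 0.0413 -0.3
0.038 0.0373 0.2
0.034 0.0333 -0.5
0.03 0.0293 -0.1
0.026 0.0253 -0.3
0.022 0.0213 -0.4
0.018 0.0173 0.5
0.014 0.0133 0.2
0.01 0.0093 -0.2
0.006 0.0081 34.2
bench 0.046 0.0459 0.1
bench 0.042 0.042 0.1
bench 0.038 0.0377 0.5
bench 0.034 0.0337 0.2
bench 0.03 0.0297 -0.3
bench 0.026 0.0257 -0.2
bench 0.022 0.0217 0.1
bench 0.018 0.0177 0.7
bench 0.014 0.0137 0.0
bench 0.01 0.0097 -0.3
bench 0.006 0.0057 -0.2
bench 0.002 0.0017 -0.0
bench -0.002 -0.0023 -0.6
```

```bash
python3 - <<'E'
from h import *
for g in(1.0,0.0):
    robot.move_gripper(g); b=np.array([.56,-.03,.012])
    robot.servo_line(b)
    while b[2]>-.04:
        b[2]-=.003; robot.servo_line(b,speed=.05); F=robot.read_force()[2]
        if F>5: break
    print(g,'contact',b[2],robot.read_position()[2],F); robot.servo_line(b+.1*ZW,speed=.2)
q0=robot.read_qpos(); st(); print(q0)
E
```

```text
1.0 contact -0.026999999999999996 -0.025732661557735972 14.15425755379052
0.0 contact -0.026999999999999996 -0.02572424109073728 13.616991237759432
 t 65.7 p [ 0.56  -0.03   0.073] w 0.5 F [-1.1 -0.4 -0.2] ff 0.0
[ 1.69116372e+01  1.66225080e+01 -2.33936058e+01 -5.43386865e-02
 -5.00054385e+01  7.26740560e+01]
```

```bash
python3 - <<'E'
from h import *
robot.move_gripper(1.0)
p,R=pick(np.array([.485,.045]),8,1,A,-1,S)
robot.goto(p+.12*ZW,R); robot.servo_line(p,speed=.12); st('a')
while p[2]>-.01:
    p=p-.002*ZW; robot.servo_line(p,R,speed=.05); F=robot.read_force()
    if np.linalg.norm(F)>6: break
print('contact',p[2],robot.read_position(),F.round(1),robot.read_ft_torque().round(2))
robot.servo_line(p+.03*ZW,R); snap("scene","tilt")
E
```

```text
a t 69.4 p [0.509 0.048 0.022] w 88.0 F [ 0.1 -0.   0.5] ff 0.0
contact -0.007000000000000006 [ 0.50848903  0.04816161 -0.0053051 ] [1.9 1.3 9.4] [ 0.18 -0.22 -0.5 ]
```

```bash
python3 - <<'E'
import cv2; a=cv2.imread("pics/tilt.png"); cv2.imwrite("pics/tiltc.png",cv2.resize(a[130:330,180:430],(750,600),interpolation=cv2.INTER_CUBIC))
E
```

```text
(no output)
```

View pics/tiltc.png

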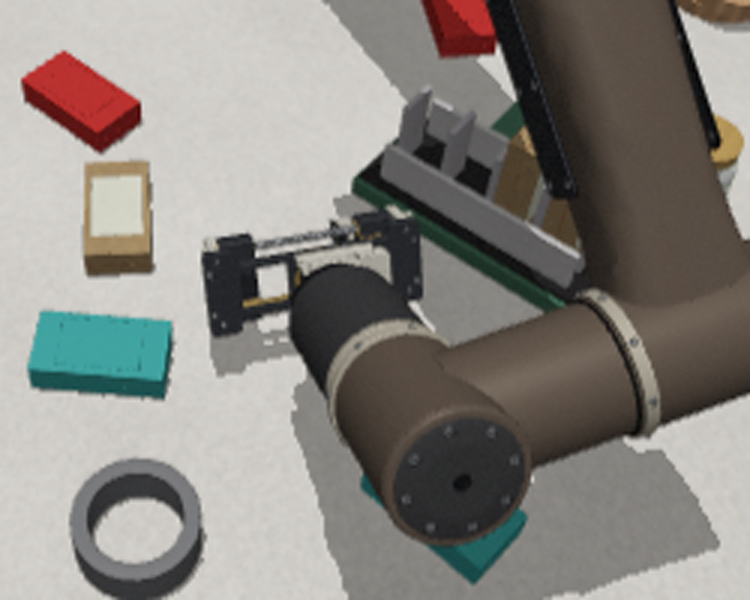

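The crop shows the tilted hand above bare bench, carton 3 untouched at about (118,218), and both coder cartons standing. Tilted and vertical probes both touch the bench 25 mm lower in the readings than before. So the pose readings now look offset, and I measure that with the wrist camera's depth.

```bash
cat >> h.py <<'E'
def wristcloud():
    T=np.eye(4); T[:3,:3]=robot.read_tcp_rot(); T[:3,3]=robot.read_position()
    return cloud("wrist",None,T)
def plane():
    im,W=wristcloud(); hsv=cv2.cvtColor(im,cv2.COLOR_RGB2HSV)
    m=(hsv[...,1]<40)&(abs(W[...,2])<.06); w=W[m]
    for _ in range(6):
        A_=np.c_[w[:,:2]-[.5,0],np.ones(len(w))]; k=np.linalg.lstsq(A_,w[:,2],rcond=None)[0]; r=w[:,2]-A_@k; w=w[abs(r)<max(.003,2*r.std())]
    print('bench fit slope deg',np.degrees(k[:2]).round(2),'z at(.5,0)',k[2].round(4),len(w)); return im,W
E
python3 - <<'E'
from h import *
R=ori(-ZW,-np.cross(ZW,hv(0)))
for P in([.45,-.1,.30],[.60,-.1,.30],[.45,.05,.30]):
    robot.goto(P,R); robot.dwell(.2); im,W=plane(); hsv=cv2.cvtColor(im,cv2.COLOR_RGB2HSV)
    m=(hsv[...,0]>8)&(hsv[...,0]<30)&(hsv[...,1]>45)&(abs(W[...,0]-.48)<.12)&(abs(W[...,1]+.108)<.08)&(W[...,2]>-.02)&(W[...,2]<.07)
    for k,s,c in comps(m,1500): print(c.round(),[np.round(v,3) for v in rect(W[k][:,:2])],np.median(W[k][:,2]).round(4))
print(robot.read_t(), cartons()[1][:3])
E
```

```text
bench fit slope deg [0.08 0.02] z at(.5,0) -0.0 92056
[257. 140.] [array([ 0.478, -0.108]), array([120.01 ,  65.107]), np.float64(-0.383)] 0.0338
bench fit slope deg [0.08 0.02] z at(.5,0) -0.0002 99667
bench fit slope deg [0.08 0.02] z at(.5,0) -0.0001 82460
[356. 141.] [array([ 0.479, -0.107]), array([120.63 ,  63.539]), np.float64(-1.107)] 0.0335
76.9167 (array([ 0.47848709, -0.10794037]), (119.8044662475586, 61.862056732177734), -1.710968017578125)
```

The wrist camera confirms the pose readings: bench at z = 0 and the carton at the right place. So the fingertips really end about 26 mm short of the TCP. I set the effective grasp depth to match and carry on with carton 3.

```bash
sed -i 's/\.019\*t/GD*t/g' h.py; sed -i 's/^S=.030; GZ=.*/S=.030; GZ=.0195; GD=.036/' h.py; sed -i 's/^A=60; S=.04$/A=60; S=.043/' h.py
cat > c3.py <<'E'
from h import *
print([[robot.ik(place2(COD,-.026,.03,f,GZ)[0]+h*ZW,place2(COD,-.026,.03,f,GZ)[1]) is not None for h in(0,.13)] for f in(1,-1)])
robot.move_gripper(1.0)
c,d=nearest(np.array([.4785,-.108])); print(c,d)
R=ori(-ZW,-np.cross(ZW,hv(d))); p=np.r_[c,-.017]
robot.goto(p+.1*ZW,R); robot.servo_line(p,speed=.2); robot.move_gripper(0.0); st('grip')
robot.servo_line(p+.06*ZW,speed=.2); st('lift')
if robot.read_grip_width()*88<58: raise SystemExit('missed')
q=np.array([.485,.045,-.016]); R2=ori(-ZW,-np.cross(ZW,hv(8)))
robot.goto(q+.05*ZW,R2); robot.servo_line(q,speed=.1); robot.move_gripper(1.0); robot.servo_line(q+.12*ZW,speed=.25); st('shifted')
robot.goto([.45,.2,.33],ori(-ZW,-np.cross(ZW,hv(20))))
job((.485,.045),-.026)
E
python3 c3.py
```

```text
[[True, True], [True, True]]
[ 0.47806339 -0.10885358] -1.70367431640625
grip t 79.5 p [ 0.479 -0.109 -0.016] w 63.9 F [-2.4  1.9  8. ] ff 30.0
lift t 79.9 p [ 0.478 -0.109  0.043] w 64.2 F [-0.1 -0.3 -1.4] ff 30.0
shifted t 82.5 p [0.485 0.045 0.104] w 88.3 F [ 0.6 -0.9 -1.2] ff 0.0
[0.48541351 0.04314055] 8.383110046386719
(np.float64(81.32576702634604), -1, array([  19.,   56.,   15.,  -10., -108.,   81.]), array([ 49., -10., -39.,   5., -31.,  81.]))
at t 86.1 p [0.498 0.045 0.002] w 88.3 F [ 0.   0.3 -0. ] ff 0.0
grip t 86.6 p [0.497 0.045 0.002] w 64.1 F [1.2 0.8 2.1] ff 30.0
lift t 87.8 p [0.497 0.045 0.151] w 63.7 F [ 0.8  0.5 -1.7] ff 30.0
over t 89.5 p [0.495 0.254 0.231] w 64.2 F [ 0.3  0.1 -0.3] ff 30.0
z 0.165-0.191 n30 far face x -8.7 (10/90 -9.5 -7.7) y -36.5..26.0
z 0.191-0.218 n11 far face x -8.5 (10/90 -8.7 -7.9) y -36.4..26.8
z 0.218-0.244 n10 far face x -8.1 (10/90 -8.7 -7.3) y -37.1..24.2
z 0.244-0.270 n48 far face x -8.5 (10/90 -9.2 -7.8) y -50.8..32.3
```

```bash
python3 - <<'E'
from h import *
finish(-.026,-1)
robot.goto([.40,.12,.33],ori(-ZW,-np.cross(ZW,hv(20))))
for n in("top",):
    im,W=cloud(n); e=hv(COD[1]); y=np.cross(ZW,e); D=W-np.r_[COD[0],0]; X=D@e;Y=D@y
    hsv=cv2.cvtColor(im,cv2.COLOR_RGB2HSV); 
    for k,s,c in comps((abs(X)<.12)&(abs(Y)<.06)&(W[...,2]>.13)&(W[...,2]<.2),20): print(s[4],'x',X[k].mean().round(4),'y',Y[k].mean().round(4),'z',np.median(W[k][:,2]).round(4))
    k=(W[...,2]>.045)&(W[...,2]<.063)&(abs(Y-.145)<.04)&(abs(X)<.13)
    dark=k&(hsv[...,2]<25)
    for m in(k,dark): print('treadle',m.sum(),'X',np.percentile(X[m],[2,50,98]).round(3),'Y',np.percentile(Y[m],[2,50,98]).round(3),'z',np.percentile(W[m][:,2],[5,50,95]).round(3))
cv2.imwrite("pics/top1.png",cv2.resize(im[130:290,70:280],(787,600))[:,:,::-1])
E
```

```text
Traceback (most recent call last):
  File "h.py", line 110, in finish
    h=lower(P,Q,.03); st('low')
  File "h.py", line 98, in lower
    h=max(h-step,0); robot.servo_line(P+h*ZW,Q,speed=.07)
                     ~~~~~~~~~~~~~~~~^^^^^^^^^^^^^^^^^^^^
rig.Unreachable: the arm cannot follow that straight line within its joint ranges
```

```bash
python3 - <<'E'
from h import *
import h as H
st(); print(np.round(robot.read_qpos(),1))
P,Q=place2(COD,-.026,.03,-1,GZ); P=P+.003*np.cross(ZW,hv(COD[1]))+.001*ZW
print('height left',robot.read_position()[2]-P[2])
for h in(.03,.02,.015,.01,.005,0):
    j=robot.ik(P+h*ZW,Q); print(h,None if j is None else np.round(j,1))
E
```

```text
t 93.6 p [0.493 0.256 0.104] w 63.9 F [1.5 0.4 0.2] ff 30.0
[ 46.3   0.3 -57.4  26.5  -2.5  61.6]
height left 0.001653396545250721
0.03 [ 49.2  -2.5 -50.3  11.9 -12.5  74. ]
0.02 [ 48.9  -1.6 -51.9  14.  -10.   72. ]
0.015 [ 48.7  -1.1 -52.9  15.5  -8.6  70.6]
0.01 [ 48.3  -0.6 -54.   17.7  -7.   68.8]
0.005 [ 47.7  -0.1 -55.5  21.   -4.9  66. ]
0 None
```

It is only about 1 mm above the bed, so I release here.

```bash
python3 - <<'E'
from h import *
Q=np.array(robot.read_tcp_rot()); release(Q)
robot.goto([.40,.12,.33],ori(-ZW,-np.cross(ZW,hv(20))))
im,W=cloud("top"); e=hv(COD[1]); y=np.cross(ZW,e); D=W-np.r_[COD[0],0]; X=D@e;Y=D@y
hsv=cv2.cvtColor(im,cv2.COLOR_RGB2HSV)
for k,s,c in comps((abs(X)<.12)&(abs(Y)<.06)&(W[...,2]>.13)&(W[...,2]<.2),20): print(s[4],'x',X[k].mean().round(4),'y',Y[k].mean().round(4),'z',np.median(W[k][:,2]).round(4))
k=(W[...,2]>.045)&(W[...,2]<.063)&(abs(Y-.145)<.04)&(abs(X)<.13)
for m in(k,k&(hsv[...,2]<25)): print('treadle',m.sum(),'X',np.percentile(X[m],[2,50,98]).round(3),'Y',np.percentile(Y[m],[2,50,98]).round(3),'z',np.percentile(W[m][:,2],[5,50,95]).round(3))
cv2.imwrite("pics/top1.png",cv2.resize(im[130:290,70:280],(787,600))[:,:,::-1])
E
```

```text
released t 95.5 p [0.492 0.255 0.203] w 88.6 F [-0.7 -0.6 -0.3] ff 0.0
115 x 0.0765 y -0.0181 z 0.1503
25 x 0.0344 y -0.0249 z 0.1504Traceback (most recent call last):
  File "<stdin>", line 8, in <module>
    return _quantile_unchecked(
        a, q, axis, out, overwrite_input, method, keepdims, weights)
    return _ureduce(a,
                    func=_quantile_ureduce_func,
    ...<5 lines>...
                    overwrite_input=overwrite_input,
                    method=method)
    r = func(a, **kwargs)
    result = _quantile(arr,
                       quantiles=q,
    ...<2 lines>...
                       out=out,
                       weights=wgt)
    slices_having_nans = np.isnan(arr[-1, ...])
                                  ~~~^^^^^^^^^
IndexError: index -1 is out of bounds for axis 0 with size 0
```

```bash
cat >> h.py <<'E'
def standing(dev,ztop,name="top",fr=None):
    im,W=cloud(name,fr); e=hv(dev[1]); y=np.cross(ZW,e); D=W-np.r_[dev[0],0]; X=D@e;Y=D@y; out=[]
    for k,s,c in comps((abs(X)<.12)&(abs(Y)<.07)&(abs(W[...,2]-ztop)<.012),20):
        r=rect(np.c_[X[k],Y[k]]); print(name,s[4],'c',r[0].round(4),'size',np.round(r[1]),'ang',round(r[2],1),'z',np.median(W[k][:,2]).round(4)); out.append(r)
    return im,out
E
python3 - <<'E'
from h import *
robot.goto([.42,-.15,.36],ori(-ZW,-np.cross(ZW,hv(0))))
im,_=standing(COD,.15); standing(COD,.15,"scene")
z=np.load("top.npz"); im0,W=cloud("top",(z['p'],z['d'])); e=hv(COD[1]); y=np.cross(ZW,e); D=W-np.r_[COD[0],0]; X=D@e;Y=D@y; v=cv2.cvtColor(im0,cv2.COLOR_RGB2HSV)[...,2]
k=(W[...,2]>.03)&(W[...,2]<.063)&(abs(Y-.145)<.04)&(abs(X)<.13)
for m in(k,k&(v<25)): print('treadle',m.sum(),'X',np.percentile(X[m],[2,50,98]).round(3),'Y',np.percentile(Y[m],[2,50,98]).round(3),'z',np.percentile(W[m][:,2],[5,50,95]).round(3))
cv2.imwrite("pics/top1.png",cv2.resize(im[130:290,70:280],(787,600))[:,:,::-1]); print(robot.read_t())
E
```

```text
top 142 c [ 0.0797 -0.0033] size [53. 33.] ang 85.6 z 0.1509
scene 248 c [-0.0246 -0.0002] size [67. 34.] ang -89.9 z 0.148
scene 256 c [0.027  0.0024] size [67. 34.] ang 88.7 z 0.1481
scene 266 c [ 0.0786 -0.0001] size [67. 35.] ang -89.3 z 0.1482
treadle 763 X [-0.029  0.031  0.116] Y [0.113 0.145 0.18 ] z [0.035 0.048 0.062]
treadle 211 X [-0.033 -0.007  0.012] Y [0.114 0.147 0.173] z [0.051 0.058 0.062]
97.6583
```

View pics/top1.png

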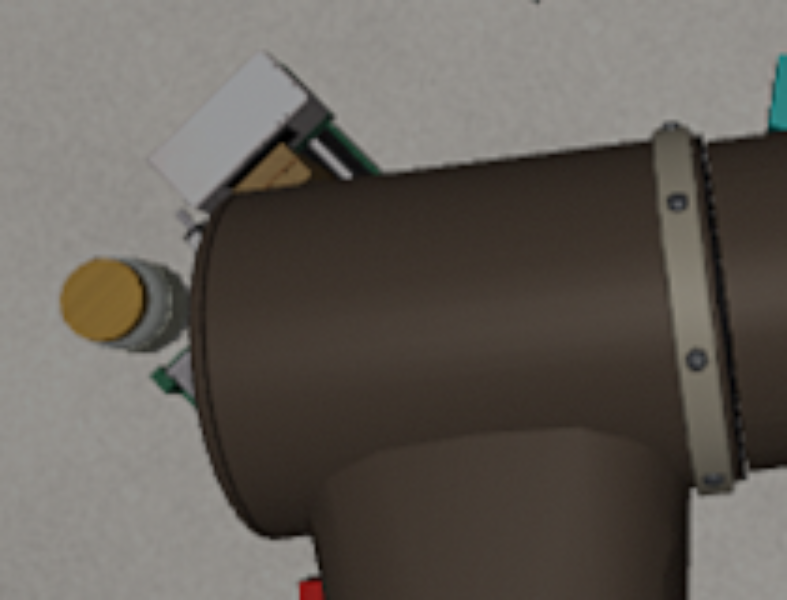

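The scene depth shows all three cartons upright at x = -25, 27 and 79 mm with y ≈ 0. The arm hides most of the coder in the top view, which shows only the far carton at about (275,168). Now the treadle press, with shut fingers leaned back from the jar.

```bash
cat > press.py <<'E'
from h import *
robot.move_gripper(0.0)
e=hv(COD[1]); y=np.cross(ZW,e); a=np.radians(12)
t=np.sin(a)*e-np.cos(a)*ZW; Y=np.cos(a)*e+np.sin(a)*ZW
tip=np.r_[COD[0],0]-.008*e+.145*y
f=lambda z,R:tip+z*ZW+.026*t
best=[(abs(j[5]),s) for s in(1,-1) for j in[robot.ik(f(.2,0),ori(t,s*Y))] if j is not None]; s=min(best)[1]; R=ori(t,s*Y)
robot.goto(f(.25,R),R); robot.servo_line(f(.075,R),R,speed=.2); f0=np.array(robot.read_force()); z=.075
while z>.020:
    z-=.004; robot.servo_line(f(z,R),R,speed=.06); F=np.array(robot.read_force())-f0; print(round(z,3),F.round(1))
    if F[2]>18: break
robot.dwell(1.0); st('held'); standing(COD,.15,"scene")
im,W=cloud("scene"); 
robot.servo_line(f(.075,R),R,speed=.1); robot.servo_line(f(.25,R),R,speed=.25); robot.dwell(.3); st('up'); cv2.imwrite("pics/press.png",im[:,:,::-1])
E
python3 press.py
```

```text
0.071 [-0.3 -0.2  1.1]
0.067 [-0.1  0.1  0.2]
0.063 [-0.5  0.8 -0.3]
0.059 [-0.1  0.7  1.7]
0.055 [0.4 0.4 3.9]
0.051 [-0.5  1.2  4.4]
0.047 [-1.7  0.7  5.5]
0.043 [-2.6  0.4  5.6]
0.039 [-3.7  0.2  5.9]
0.035 [-6.8 -1.8 15.7]
0.031 [-22.5 -13.8  55.2]
held t 105.8 p [0.399 0.363 0.009] w 0.4 F [-21.4 -14.5  54.8] ff 27.5
scene 250 c [-0.0247 -0.0004] size [67. 34.] ang 89.4 z 0.1481
scene 252 c [0.0275 0.0011] size [69. 34.] ang 87.7 z 0.1481
scene 272 c [0.0789 0.0017] size [69. 34.] ang -88.8 z 0.1479
up t 107.6 p [0.399 0.363 0.223] w 0.9 F [ 0.  -1.  -0.4] ff 0.0
```

The treadle reached its stop, was held for over 1 s with all three cartons standing, and was released. Now the transfers to the tray, with vertical top grasps.

```bash
cat >> h.py <<'E'
def top(dev,x,z,fl,dy=0):
    e=hv(dev[1]); y=np.cross(ZW,e); return np.r_[dev[0],0]+x*e+dy*y+z*ZW, ori(-ZW,fl*y)
def transfer(x,slot,zp=.094):
    fl=min((max(abs(robot.ik(*top(COD,x,.25,f))[5]),abs(robot.ik(*top(TRAY,slot,.23,f))[5])),f) for f in(1,-1))[1]
    p,R=top(COD,x,zp,fl); robot.move_gripper(1.0); robot.goto(p+.12*ZW,R)
    robot.servo_line(p,R,speed=.12); st('at'); robot.move_gripper(0.0); st('grip')
    robot.servo_line(p+.16*ZW,R,speed=.2); st('lift')
    if robot.read_grip_width()*88<58: print('MISSED'); return False
    q,Q=top(TRAY,slot,zp-.0255,fl); robot.goto(q+.14*ZW,Q); st('over')
    faces(TRAY,slot,.15,.24)
    if robot.read_grip_width()*88<58: print('DROPPED'); return False
    h=lower(q,Q,0,pre=.09,fmax=10); st('low')
    if h>.012: return False
    robot.move_gripper(1.0); robot.servo_line(q+.13*ZW,Q,speed=.25)
    standing(TRAY,.124,"scene"); st('end'); return True
E
python3 - <<'E'
from h import *
robot.goto(*[v for v in top(COD,-.0247,.30,-1)]) if robot.ik(*top(COD,-.0247,.30,-1)) is not None else None
print(transfer(-.0247,.078))
E
```

```text
at t 112.3 p [0.485 0.244 0.095] w 88.1 F [ 0.1 -0.2  0.8] ff 0.0
grip t 112.8 p [0.484 0.244 0.094] w 64.2 F [-1.1  1.2  1.5] ff 29.9
lift t 113.8 p [0.483 0.243 0.252] w 64.8 F [-0.4  0.1 -2.8] ff 29.8
over t 116.1 p [ 0.56  -0.382  0.209] w 64.6 F [-0.2  0.3 -0.8] ff 29.8
z 0.150-0.172 n47 far face x 96.1 (10/90 95.1 96.7) y -23.5..37.4
z 0.172-0.195 n12 far face x 96.6 (10/90 95.9 97.2) y -23.6..37.4
z 0.195-0.217 n14 far face x 96.3 (10/90 96.0 96.8) y -26.4..35.8
z 0.217-0.240 n14 far face x 96.2 (10/90 95.8 96.8) y -25.8..48.5
down [-2.3  1.   0.5]
low t 120.4 p [ 0.56  -0.383  0.068] w 64.5 F [-1.   0.9 -1.3] ff 29.9
scene 309 c [0.0795 0.0044] size [65. 35.] ang 88.0 z 0.1227
end t 121.8 p [ 0.559 -0.382  0.198] w 87.8 F [-1.2  0.5 -0.1] ff 0.0
True
```

```bash
python3 - <<'E'
from h import *
robot.goto(*top(TRAY,.0,.32,-1))
standing(COD,.15,"scene")
if transfer(.0275,.0255): 
    robot.goto(*top(TRAY,.0,.32,-1)); print(transfer(.0789,-.0265))
robot.goto([.42,0,.36],ori(-ZW,-np.cross(ZW,hv(0)))); standing(TRAY,.124,"scene"); st(); snap("scene","end")
E
```

```text
scene 254 c [0.0269 0.0011] size [66. 34.] ang -89.8 z 0.148
scene 266 c [0.0786 0.0011] size [66. 34.] ang -89.7 z 0.1481
at t 126.1 p [0.522 0.28  0.095] w 87.9 F [-0.6  0.5  0.1] ff 0.0
grip t 126.6 p [0.522 0.28  0.094] w 65.0 F [-0.8  1.6  2.7] ff 29.8
lift t 127.5 p [0.521 0.28  0.252] w 64.7 F [ 0.5  0.4 -2.5] ff 29.7
over t 129.8 p [ 0.519 -0.349  0.209] w 64.3 F [-0.  -0.2 -2.4] ff 29.7
z 0.150-0.172 n55 far face x 42.9 (10/90 41.9 43.6) y -23.3..38.6
z 0.172-0.195 n12 far face x 43.3 (10/90 42.5 43.9) y -24.0..37.6
z 0.195-0.217 n7 far face x 42.9 (10/90 42.1 44.0) y -26.9..36.4
z 0.217-0.240 n6 far face x 43.2 (10/90 42.7 43.9) y -27.6..48.9
down [0.2 1.1 1.4]
low t 134.2 p [ 0.519 -0.35   0.068] w 64.9 F [-0.5  0.9 -1.5] ff 29.8
scene 284 c [0.0266 0.0039] size [68. 35.] ang 89.7 z 0.1226
scene 307 c [0.0795 0.0036] size [66. 34.] ang 89.7 z 0.1227
end t 135.5 p [ 0.518 -0.35   0.198] w 88.1 F [ 0.2 -0.9 -0.4] ff 0.0
at t 139.8 p [0.559 0.316 0.095] w 87.9 F [ 0.3 -0.3  1.1] ff 0.0
grip t 140.3 p [0.559 0.316 0.094] w 64.8 F [-0.6  0.5  2.2] ff 29.8
lift t 141.3 p [0.558 
[... 286 characters left out ...]
/90 -8.7 -7.1) y -25.1..37.4
z 0.217-0.240 n11 far face x -7.9 (10/90 -8.8 -7.1) y -28.3..48.4
down [-0.2  0.5  0.8]
low t 147.9 p [ 0.478 -0.318  0.068] w 64.8 F [ 0.  -0.1 -2. ] ff 29.8
scene 272 c [-0.0248  0.004 ] size [66. 35.] ang 89.2 z 0.1225
scene 289 c [0.0271 0.0052] size [66. 35.] ang -89.0 z 0.1226
scene 315 c [0.0798 0.0039] size [65. 35.] ang 89.5 z 0.1225
end t 149.3 p [ 0.477 -0.318  0.198] w 88.1 F [-0.4 -0.2 -0.3] ff 0.0
True
scene 272 c [-0.024   0.0042] size [66. 36.] ang 89.5 z 0.1223
scene 290 c [0.0265 0.0039] size [66. 35.] ang 89.9 z 0.1225
scene 309 c [0.0798 0.0043] size [65. 36.] ang 89.7 z 0.1227
 t 150.7 p [ 0.42  -0.001  0.359] w 88.2 F [-0.2  0.4 -0.5] ff 0.0
```

View pics/end.png

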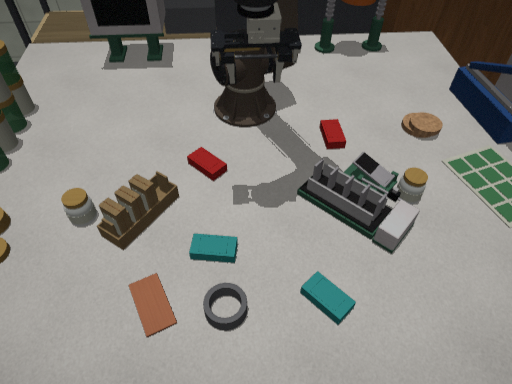

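The scene view shows all three cartons upright in the tray at about (113,215), (128,203) and (143,190). The coder is empty, both jars are in place, the treadle is up and the arm is clear. Handing in.

```bash
python3 -c "
from rig import robot
print(robot.job_done())"
```

```text
the job is handed in; nothing more can be done
None
```

I coded the three cartons present, stood them in the tray and handed the job in at about 151 s with the jars untouched; no verdict came back, and the one doubtful point is the treadle press, which peaked near 55 N at the shut fingertips.

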